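# Put the lids on the sterilised dressing jars

## Robot

A 6-joint arm with a two-finger parallel gripper is mounted at the origin on the work surface. World frame = base frame: x ahead of the robot, y to its left, z up, the work surface at z = 0. Lengths are in m, angles in rad, forces in N, time in s.
With the tool pointing down it reaches from about 0.25 to 0.725 m from the base axis. Payload 4 kg.
Tool frame: the origin (TCP) lies midway between the tips of the shut fingers; the grasp point (between the pads) lies 19 mm behind it; z points along the fingers, y is the direction in which the jaws open and shut (so a half turn about z gives the same grasp; the last joint's range is limited). The gripper opens to 85 mm and grips with 20 to 120 N. Pads are 22 mm wide; open, the fingers measure 114 mm over their backs; the gripper's body (76 mm by 85 mm) begins 54 mm behind the grasp point. The pads swing forward as they close: fully open they stand 13 mm farther back than shut.
Start: joints at [1.345, 0.241, 0.005, 1.335, 0, 1.571], TCP at [0.112, 0.487, 0.231] pointing down, gripper open.
Joint ranges: [-2.72, 2.72], [-1.05, 1.87], [-1.09, 1.28], [-1.99, 2.15], [-1.42, 1.44], [-3.14, 3.14]. Speed limits (rad/s): [2.79, 2.79, 3.14, 3.14, 3.14, 3.14].

## Interface

Orientations are given as a unit quaternion [x, y, z, w].
In Python, from workcell import bot, eyes, job gives the robot as it stands.
- The arm moves only by the shell command python3 -m crank 'ROWS'. ROWS is a JSON object of lists of equal length, an entry for each row: "dr": the turn, a rotation vector about the tool's x, y, z in rad, a list of three; "travel": the shift along the tool's x, y, z in m, a list of three; "hand": the finger opening in m, from 0 to 0.0854. In form: {"dr": [[wx, wy, wz], ...], "travel": [[x, y, z], ...], "hand": [hand, ...]}. A call has 1 to 10 rows; each row is the pose to reach, as a shift and turn from the pose commanded when the call began, along the tool's axes at that moment; what a row does not reach only later rows make up. A row lasts 1/8 s, in which the tool goes at most 62.5 mm and 10.7 degrees, less where a joint would pass 70% of its speed; a pose out of reach is approached as far as the arm can. A call with a gripper value outside its range is refused whole. The fingers move at their own pace and stop on an object; the grip force is fixed at half the most. Time passes only in rows, so rows that repeat a pose let the fingers close. It gives the time, the measured TCP pose, the force and the opening at its end, in the units of the state.
- bot.get_obs(): the state, without advancing time (a new reading comes with each control period).
- eyes.camera(name): name is "scene" or "top"; returns a dict with "color" (480x640x3 uint8, red, green, blue), "K" (3x3 intrinsics, pixels), "R" (3x3) and "t" (3): a world point X has camera coordinates R X + t. Camera axes: x right, y down, z forward; pixel columns grow to the right and rows downward; lengths in m; the calibration is good to about 2 mm. A picture is of the moment at which its call begins. There is no depth.
- job.job_done(): hands the job in, once; it reports no verdict.
The state is a dict: "clock": time; "joint_pos": joint angles; "joint_vel": joint speeds; "tau": joint torques, N m; "eef_pos": TCP position; "tool_rot": TCP orientation; "ft_force": force on the tool from outside, world axes, zero at the start; "ft_torque": the same for the moment, N m; "grip_width": finger opening in m.
Only numpy, scipy, OpenCV 4.12 (cv2) and the standard library are available. Lean on these libraries where they do the work, as an engineer would, in place of code of your own. Each camera call takes 0.05 s, during which the arm holds its last target.

## Task

The four steel dressing jars are back from the steriliser: close each one with its own lid, the one of its size, fully home and level, so that the insides stay clean. Lower each lid onto its jar by the knob, do not drop it, and leave the jars, the open steel bowl and the amber bottle standing where they are.

Things in the scene. Friction and masses are not known exactly. Their poses are not given: they have to be found in the camera images.
- lid_60: smallest of four round steel lids lying right way up; fits the 60 mm jar. From its underside up: plug, 39 mm across widening to 49, 8 mm high; flange 70 mm across, 2 mm thick; low dome to 13 mm; upright knob to hold it by: neck 12 mm across (13-19 mm up), head 22 mm across (19-40 mm up). Origin: centre of the underside, z up. About 38 g.
- lid_80: second smallest of four round steel lids lying right way up; fits the 80 mm jar. From its underside up: plug, 59 mm across widening to 69, 8 mm high; flange 90 mm across, 2 mm thick; low dome to 13 mm; upright knob to hold it by: neck 12 mm across (13-19 mm up), head 22 mm across (19-40 mm up). Origin: centre of the underside, z up. About 52 g.
- lid_100: second largest of four round steel lids lying right way up; fits the 100 mm jar. From its underside up: plug, 79 mm across widening to 89, 8 mm high; flange 110 mm across, 2 mm thick; low dome to 13 mm; upright knob to hold it by: neck 12 mm across (13-19 mm up), head 22 mm across (19-40 mm up). Origin: centre of the underside, z up. About 70 g.
- lid_120: largest of four round steel lids lying right way up; fits the 120 mm jar. From its underside up: plug, 99 mm across widening to 109, 8 mm high; flange 130 mm across, 2 mm thick; low dome to 13 mm; upright knob to hold it by: neck 12 mm across (13-19 mm up), head 22 mm across (19-40 mm up). Origin: centre of the underside, z up. About 95 g.
- jar_60: smallest of four open, straight-sided round steel jars standing loose: 60 mm across outside, 55 mm inside, 55 mm high. Origin: centre of its underside, z up. With its own lid home the flange lies on the rim: lid's origin 47 mm above the jar's.
- jar_80: second smallest of four open, straight-sided round steel jars standing loose: 80 mm across outside, 75 mm inside, 65 mm high. Origin: centre of its underside, z up. With its own lid home the flange lies on the rim: lid's origin 57 mm above the jar's.
- jar_100: second largest of four open, straight-sided round steel jars standing loose: 100 mm across outside, 95 mm inside, 80 mm high. Origin: centre of its underside, z up. With its own lid home the flange lies on the rim: lid's origin 72 mm above the jar's.
- jar_120: largest of four open, straight-sided round steel jars standing loose: 120 mm across outside, 115 mm inside, 95 mm high. Origin: centre of its underside, z up. With its own lid home the flange lies on the rim: lid's origin 87 mm above the jar's.
- gallipot: a bystander among the jars: a small open steel bowl with flared sides, 48 mm across at the foot, 80 mm at the mouth, 42 mm high; it has no lid. Loose. Origin: centre of its underside.
- bottle: a bystander among the jars: a capped amber glass bottle standing upright, 48 mm across, 110 mm high. Loose. Origin: centre of its underside.
Not all that is in view belongs to the job. What is shaped like the jar_100 but turquoise is not meant. Leave any yellow look-alike of the lid_100 alone.

How it is judged:
At the end, for the whole second after the job is handed in: Every jar wears its own lid: centred within 8 mm, seated within 3 mm of its full depth, level within 0.06 rad (about 3 degrees), released and at rest; the jars upright and within 30 mm of where they stood; the open bowl and the bottle within 30 mm of where they stood, the bottle upright (horizontal distance between lid_60 and jar_60 below 0.008 m and z of lid_60 in the frame of jar_60 between 0.044 and 0.05 m and angle between the z axis of lid_60 and the z axis of jar_60, either way round below 0.06 rad and angle between each of lid_60, jar_60, lid_80, jar_80, lid_100, jar_100, lid_120, jar_120's own z axis and vertical below 0.06 rad and distance of each of jar_60, jar_80, jar_100, jar_120, gallipot, bottle from where it was at the start of the episode below 0.03 m and linear speed of each of lid_60, jar_60, lid_80, jar_80, lid_100, jar_100, lid_120, jar_120 below 0.02 m/s and contact force between each of lid_60, lid_80, lid_100, lid_120 and the fingers below 0.1 N and horizontal distance between lid_80 and jar_80 below 0.008 m and z of lid_80 in the frame of jar_80 between 0.054 and 0.06 m and angle between the z axis of lid_80 and the z axis of jar_80, either way round below 0.06 rad and horizontal distance between lid_100 and jar_100 below 0.008 m and z of lid_100 in the frame of jar_100 between 0.069 and 0.075 m and angle between the z axis of lid_100 and the z axis of jar_100, either way round below 0.06 rad and horizontal distance between lid_120 and jar_120 below 0.008 m and z of lid_120 in the frame of jar_120 between 0.084 and 0.09 m and angle between the z axis of lid_120 and the z axis of jar_120, either way round below 0.06 rad and angle between bottle's own z axis and vertical below 0.1 rad); the robot touches nothing.
It fails at once if a lid is dropped (falls freely for about 2 cm or more) ((linear speed of lid_60 above 0.6 m/s and contact force between lid_60 and the fingers below 0.05 N) or (linear speed of lid_80 above 0.6 m/s and contact force between lid_80 and the fingers below 0.05 N) or (linear speed of lid_100 above 0.6 m/s and contact force between lid_100 and the fingers below 0.05 N) or (linear speed of lid_120 above 0.6 m/s and contact force between lid_120 and the fingers below 0.05 N)).
It fails at once if a jar is tipped (angle between any of jar_60, jar_80, jar_100, jar_120's own z axis and vertical above 0.5 rad).
It fails at once if the bottle is knocked over or the bowl or bottle pushed away (angle between bottle's own z axis and vertical above 0.5 rad or distance of any of bottle, gallipot from where it was at the start of the episode above 0.03 m).
It also fails if it takes over 120 s, if anything falls off the work surface, if the arm or the gripper's body presses on something with over 40 N, if the wrist force passes 120 N, or if a joint passes its speed limit or range.

## Working session

There is one attempt and no reset: what is moved stays moved. The work goes in short steps, Python scripts to look and compute and a shell command to move; the robot and the scene stay as the last step left them, time stands still between calls to the robot, and variables do not carry over. Pictures are saved under pics/ and viewed, and the job is handed in when it is done.

```bash
ls; mkdir -p pics
python3 - <<'E'
from workcell import bot, eyes, job
import cv2,numpy as np
o=bot.get_obs(); print({k:np.round(v,3).tolist() for k,v in o.items()})
for n in("scene","top"):
    c=eyes.camera(n); cv2.imwrite(f"pics/{n}0.png",c["color"][:,:,::-1]); print(n,c["K"],c["R"],c["t"], -c["R"].T@c["t"])
E
```

```text
pics
{'clock': 0.0, 'joint_pos': [1.345, 0.241, 0.004, 1.335, -0.0, 1.571], 'joint_vel': [0.002, 0.0, 0.0, -0.001, -0.001, -0.001], 'tau': [0.0, -37.231, 25.241, 0.017, 0.0, 0.0], 'eef_pos': [0.112, 0.487, 0.23], 'tool_rot': [0.113, 0.994, -0.001, -0.0], 'ft_force': [-0.239, -0.284, -0.011], 'ft_torque': [-0.037, -0.027, 0.038], 'grip_width': 0.086}
scene [[564.0930086    0.         321.57867089]
 [  0.         564.0930086  242.05709617]
 [  0.           0.           1.        ]] [[-0.13602744  0.99047246 -0.02146741]
 [ 0.55654394  0.05847104 -0.8287581 ]
 [-0.81960684 -0.1246814  -0.55919511]] [ 8.75354362e-04 -2.92216002e-01  1.87393765e+00] [1.69864224 0.24986432 0.80573918]
top [[561.29850301   0.         314.95467249]
 [  0.         561.29850301 242.21691944]
 [  0.           0.           1.        ]] [[-0.01046382 -0.9999402   0.0031802 ]
 [-0.99061313  0.00993263 -0.13633403]
 [ 0.13629429 -0.00457692 -0.99065782]] [0.05831586 0.54373627 1.35954627] [0.3539441  0.05913418 1.42078945]
```

View pics/scene0.png

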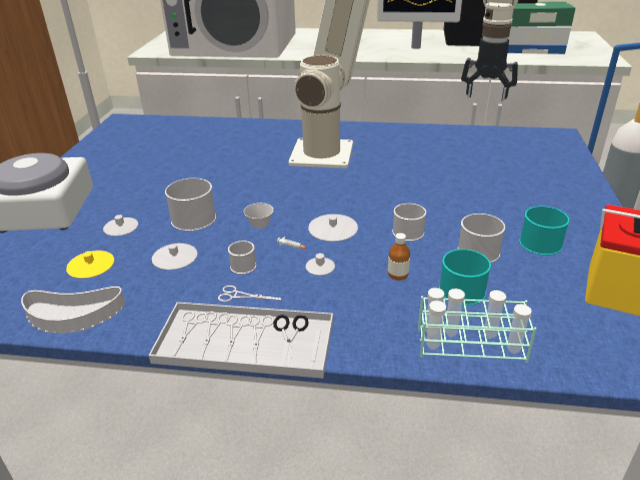

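View pics/top0.png

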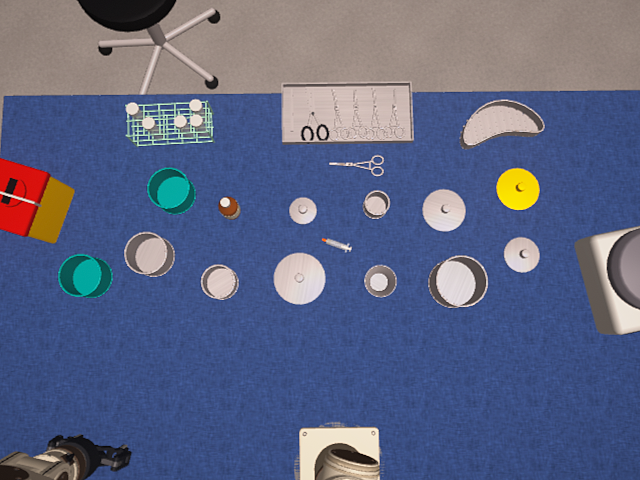

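```bash
cat > h.py <<'E'
from workcell import bot, eyes, job
import cv2,numpy as np
from scipy.optimize import least_squares
def ray(c,uv,z):
    uv=np.atleast_2d(np.array(uv,float)); p=np.c_[uv,np.ones(len(uv))]@np.linalg.inv(c["K"]).T@c["R"]
    C=-c["R"].T@c["t"]; return C+p*((z-C[2])/p[:,2])[:,None]
def proj(c,X):
    p=c["K"]@(c["R"]@np.array(X,float)+c["t"]); return p[:2]/p[2]
def mask(im):
    h=cv2.cvtColor(im,cv2.COLOR_RGB2HSV)
    m=~((h[...,0]>100)&(h[...,0]<130)&(h[...,1]>90))
    return cv2.morphologyEx(m.astype(np.uint8)*255,cv2.MORPH_OPEN,np.ones((3,3)))
def blob(m,uv):
    cs,_=cv2.findContours(m,cv2.RETR_EXTERNAL,cv2.CHAIN_APPROX_NONE)
    return max((k for k in cs if cv2.pointPolygonTest(k,uv,False)>=0),key=len)[:,0,:]
def circ(c,uv,z,out=None):
    # circle fit on plane z; out: nadir xy -> keep contour points on far side
    P=ray(c,blob(mask(c["color"]),uv),z)[:,:2]; w=P
    for _ in range(3):
        f=least_squares(lambda q:np.hypot(*(w-q[:2]).T)-q[2],[*w.mean(0),.04],loss='soft_l1',f_scale=.001).x
        if out is None: break
        d=f[:2]-out; d/=np.linalg.norm(d); w=P[(P-f[:2])@d>-0.1*f[2]]
    r=np.hypot(*(w-f[:2]).T)-f[2]
    return f,r.std()
E
python3 - <<'E'
from h import *
c=eyes.camera("top"); N=(-c["R"].T@c["t"])[:2]
for n,uv,z,o in [("lid120",(300,278),.010,0),("lid100",(444,210),.010,0),("lid80",(521,254),.010,0),("lid60",(302,210),.010,0),
 ("jar120",(458,282),.095,1),("jar100",(149,254),.08,1),("jar80",(220,282),.065,1),("jar60",(376,205),.055,1),("gal",(380,281),.042,1),("bottle",(229,206),.11,0)]:
    f,s=circ(c,uv,z,N if o else None); print(n,np.round(f[:2],4),"diam",round(2*f[2],4),"res",round(s,4), "reach",round(np.hypot(*f[:2]),3))
im=c["color"][160:320,120:560,::-1]; cv2.imwrite("pics/crop.png",cv2.resize(im,None,fx=1.8,fy=1.8,interpolation=cv2.INTER_CUBIC))
E
```

```text
lid120 [0.4579 0.0934] diam 0.1297 res 0.0007 reach 0.467
lid100 [ 0.6286 -0.2773] diam 0.1099 res 0.0007 reach 0.687
lid80 [ 0.5122 -0.4698] diam 0.0898 res 0.0007 reach 0.695
lid60 [0.631  0.0835] diam 0.0697 res 0.0007 reach 0.636
jar120 [ 0.4417 -0.2928] diam 0.122 res 0.0007 reach 0.53
jar100 [0.5179 0.4608] diam 0.103 res 0.0007 reach 0.693
jar80 [0.4485 0.2885] diam 0.0829 res 0.0007 reach 0.533
jar60 [ 0.6404 -0.1014] diam 0.0631 res 0.0006 reach 0.648
gal [ 0.4469 -0.1068] diam 0.0785 res 0.0006 reach 0.459
bottle [0.6189 0.2566] diam 0.0532 res 0.0023 reach 0.67
```

View pics/crop.png

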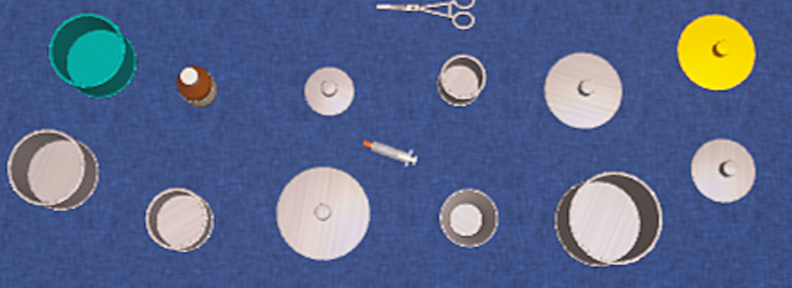

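The crop, with positions in full top-image pixels, shows these lids and jars:
- **Steel lids:** (300,278) at 130 mm, (444,210) at 110 mm, (521,254) at 90 mm and (302,210) at 70 mm. The diameters match the four sizes exactly. The yellow one at (518,188) is the look-alike, so I leave it.
- **Steel jars:** (458,282) is the 120, (149,254) the 100, (220,282) the 80 and (376,205) the 60.
- **Not jars to close:** the flared one at (380,281) is the bowl. The turquoise ones at (172,190) and (85,275) are left alone.

Next I refine the jar centres using their known radii and check them against the second view.

```bash
cat >> h.py <<'E'
def jarfit(c,uv,z,R):
    N=(-c["R"].T@c["t"])[:2]
    P=ray(c,blob(mask(c["color"]),uv),z)[:,:2]; q=P.mean(0)
    for _ in range(6):
        d=(q-N)/np.linalg.norm(q-N); w=P[(P-q)@d>0.25*R]
        q=least_squares(lambda q:np.hypot(*(w-q).T)-R,q,loss='soft_l1',f_scale=.001).x
    return q,(np.hypot(*(w-q).T)-R).std()
E
python3 - <<'E'
from h import *
t=eyes.camera("top"); s=eyes.camera("scene")
for n,a,b,z,R in [("jar120",(458,282),(191,205),.095,.06),("jar100",(149,254),(481,240),.08,.05),("jar80",(220,282),(409,222),.065,.04),("jar60",(376,205),(242,258),.055,.03)]:
    for c,uv in((t,a),(s,b)):
        q,r=jarfit(c,uv,z,R); print(n,np.round(q,4),round(r,4))
E
```

```text
jar120 [ 0.4421 -0.294 ] 0.0008
jar120 [ 0.4391 -0.2968] 0.0018
jar100 [0.5188 0.4624] 0.0008
jar100 [0.5166 0.4603] 0.001
jar80 [0.4494 0.29  ] 0.0008
jar80 [0.4476 0.2871] 0.0013
jar60 [ 0.6421 -0.1023] 0.0006
jar60 [ 0.6391 -0.1053] 0.0009
```

```bash
cat >> h.py <<'E'
from scipy.spatial.transform import Rotation as Ro
def go(*T):
    o=bot.get_obs(); r=Ro.from_quat(o["tool_rot"]); p=np.array(o["eef_pos"])
    d=Ro.from_matrix(r.as_matrix().T@np.diag([-1,1,-1.])).as_rotvec()
    print("pos",np.round(p,4),"dr",np.round(d,3),"F",np.round(o["ft_force"],1),"w",round(float(o["grip_width"]),4),"t",o["clock"])
    for x in T: print(x,"->",np.round(r.as_matrix().T@(np.array(x)-p),4))
E
python3 -c "
from h import *
go((.458,.0935,.12))"
```

```text
pos [0.1119 0.487  0.2309] dr [-0.001 -0.    -0.226] F [0.2 0.1 0.7] w 0.0852 t 0.25
(0.458, 0.0935, 0.12) -> [-0.4254 -0.3059  0.1112]
```

```bash
python3 -m crank '{"dr":[[0,0,-0.113],[0,0,-0.226],[0,0,-0.226],[0,0,-0.226],[0,0,-0.226],[0,0,-0.226],[0,0,-0.226],[0,0,-0.226],[0,0,-0.226],[0,0,-0.226]],"travel":[[-0.043,-0.031,0],[-0.086,-0.062,0],[-0.129,-0.093,0],[-0.172,-0.124,0],[-0.215,-0.155,0],[-0.258,-0.186,0.02],[-0.301,-0.217,0.04],[-0.344,-0.248,0.06],[-0.387,-0.279,0.09],[-0.4254,-0.306,0.111]],"hand":[0.05,0.05,0.05,0.05,0.05,0.05,0.05,0.05,0.05,0.05]}'
python3 -c "
from h import *
go((.458,.0935,.016))"
```

```text
clock: 1.5
eef_pos: [0.4587, 0.0921, 0.1192]
tool_rot: [0.0, 1.0, -0.0, -0.0]
ft_force: [-0.0, 0.8, -0.3]
grip_width: 0.05
pos [0.4587 0.0921 0.1192] dr [-0.    -0.001 -0.001] F [-0.   0.8 -0.3] w 0.05 t 1.5
(0.458, 0.0935, 0.016) -> [0.0006 0.0014 0.1032]
```

```bash
python3 -m crank '{"dr":[[0,0,0],[0,0,0],[0,0,0],[0,0,0],[0,0,0]],"travel":[[0,0,0.04],[0,0,0.08],[0,0,0.098],[0,0,0.103],[0,0,0.103]],"hand":[0.05,0.05,0.05,0.05,0.05]}'
python3 - <<'E'
from h import *
go((.458,.0935,.016))
c=eyes.camera("scene"); u,v=map(int,proj(c,(.458,.0935,.03)))
cv2.imwrite("pics/g1.png",cv2.resize(c["color"][v-70:v+50,u-80:u+80,::-1],None,fx=5,fy=5,interpolation=cv2.INTER_CUBIC))
E
```

```text
clock: 2.12
eef_pos: [0.4583, 0.0939, 0.0175]
tool_rot: [-0.0, 1.0, -0.0, 0.0]
ft_force: [-0.0, -0.1, 0.4]
grip_width: 0.0501
pos [0.4583 0.0939 0.0175] dr [-0.  0.  0.] F [-0.  -0.1  0.4] w 0.0501 t 2.125
(0.458, 0.0935, 0.016) -> [ 0.0003 -0.0004  0.0015]
```

View pics/g1.png

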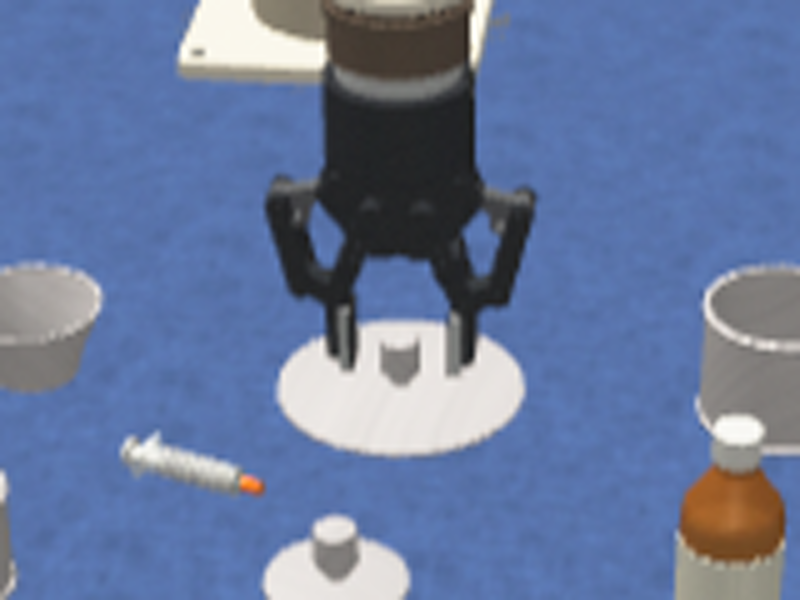

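The fingers straddle the lid_120 knob at about crop (400,360), and it is centred between them. I close the gripper and lift.

```bash
python3 -m crank '{"dr":[[0,0,0],[0,0,0],[0,0,0],[0,0,0],[0,0,0],[0,0,0]],"travel":[[0,0,0],[0,0,0],[0,0,0],[0,0,0],[0,0,0],[0,0,0]],"hand":[0.0,0.0,0.0,0.0,0.0,0.0]}'
python3 -m crank '{"dr":[[0,0,0],[0,0,0],[0,0,0],[0,0,0],[0,0,0],[0,0,0]],"travel":[[0,0,-0.02],[0,0,-0.07],[0,0,-0.13],[0,0,-0.17],[0,0,-0.17],[0,0,-0.17]],"hand":[0.0,0.0,0.0,0.0,0.0,0.0]}'
python3 - <<'E'
from h import *
go((.441,-.295,.187),(.441,-.295,.095+.024))
c=eyes.camera("scene"); u,v=map(int,proj(c,(.458,.0935,.2)))
cv2.imwrite("pics/g2.png",cv2.resize(c["color"][v-70:v+50,u-80:u+80,::-1],None,fx=5,fy=5,interpolation=cv2.INTER_CUBIC))
E
```

```text
clock: 2.92
eef_pos: [0.459, 0.0941, 0.0185]
tool_rot: [-0.0, 1.0, 0.0, 0.001]
ft_force: [-2.0, 0.6, 6.5]
grip_width: 0.0204
clock: 3.68
eef_pos: [0.4574, 0.0937, 0.1867]
tool_rot: [-0.0, 1.0, -0.0, -0.0]
ft_force: [-0.3, 0.3, -1.6]
grip_width: 0.0201
pos [0.4574 0.0937 0.1867] dr [-0.    -0.001  0.   ] F [-0.3  0.3 -1.6] w 0.0201 t 3.675
(0.441, -0.295, 0.187) -> [ 1.650e-02 -3.887e-01 -2.000e-04]
(0.441, -0.295, 0.119) -> [ 0.0164 -0.3887  0.0678]
```

View pics/g2.png

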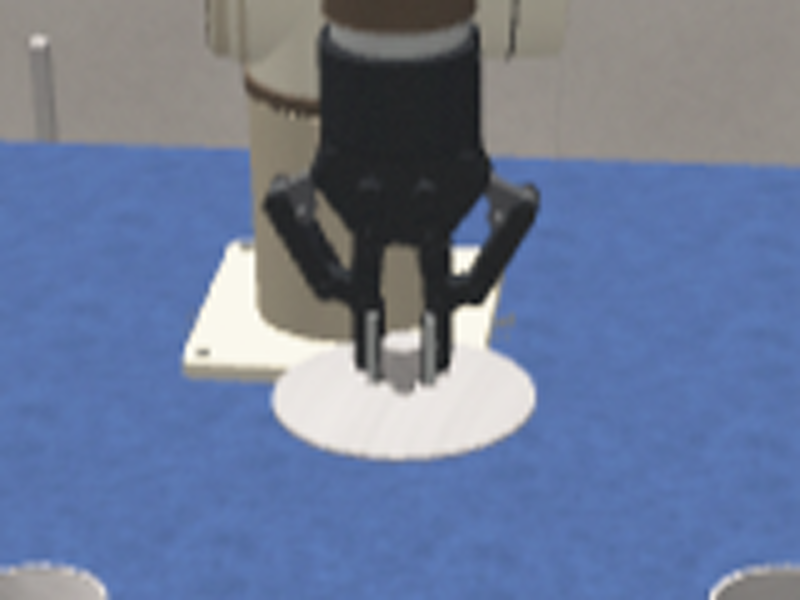

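The lid is held by the knob at about crop (403,365), and the flange looks level. I carry it over jar_120.

```bash
python3 -m crank '{"dr":[[0,0,0],[0,0,0],[0,0,0],[0,0,0],[0,0,0],[0,0,0],[0,0,0],[0,0,0],[0,0,0],[0,0,0]],"travel":[[0.001,-0.025,0],[0.004,-0.075,0],[0.006,-0.125,0],[0.008,-0.175,0],[0.010,-0.225,0],[0.012,-0.275,0],[0.014,-0.325,0],[0.016,-0.365,0],[0.0165,-0.3885,0],[0.0165,-0.3885,0]],"hand":[0,0,0,0,0,0,0,0,0,0]}'
python3 - <<'E'
from h import *
c=eyes.camera("top"); f,s=circ(c,(458,290),.18); print(np.round(f,4),s)
go((.441,-.295,.119),(.441,-.295,.107))
c2=eyes.camera("scene"); 
u,v=map(int,proj(c2,(.441,-.295,.15)))
cv2.imwrite("pics/g3.png",cv2.resize(c2["color"][v-70:v+90,u-80:u+80,::-1],None,fx=3.7,fy=3.7,interpolation=cv2.INTER_CUBIC))
E
```

```text
clock: 4.97
eef_pos: [0.4404, -0.2956, 0.185]
tool_rot: [0.001, 1.0, 0.001, -0.002]
ft_force: [-0.1, -0.1, -0.9]
grip_width: 0.0203
[ 0.2569 -0.3213  0.2599] 0.11138844000374645
pos [ 0.4405 -0.2945  0.1852] dr [ 0.003 -0.003 -0.001] F [-0.2  0.1 -0.7] w 0.0197 t 5.025
(0.441, -0.295, 0.119) -> [-0.0008 -0.0007  0.0662]
(0.441, -0.295, 0.107) -> [-0.0008 -0.0007  0.0782]
```

View pics/g3.png

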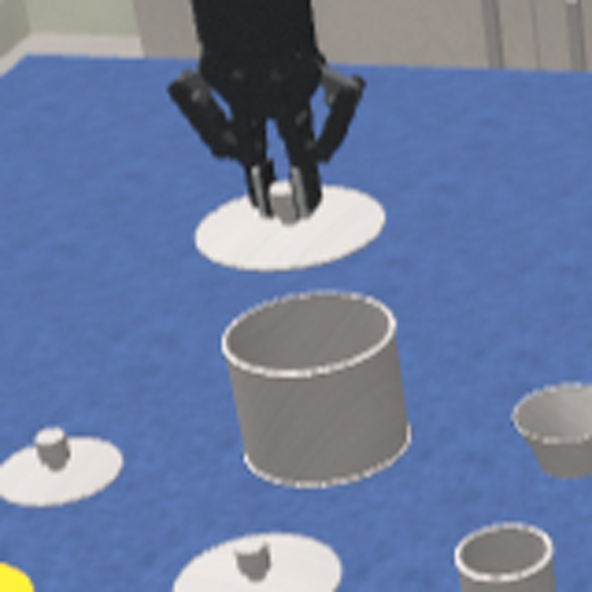

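The lid, at crop (290,228), sits above the rim at (308,333) along the camera's vertical slant. I lower it.

```bash
python3 -m crank '{"dr":[[0,0,0],[0,0,0],[0,0,0],[0,0,0],[0,0,0],[0,0,0],[0,0,0],[0,0,0]],"travel":[[0,0,0.03],[0,0,0.055],[0,0,0.065],[0,0,0.069],[0,0,0.073],[0,0,0.077],[0,0,0.080],[0,0,0.080]],"hand":[0,0,0,0,0,0,0,0]}'
```

```text
clock: 6.08
eef_pos: [0.4415, -0.2947, 0.1072]
tool_rot: [-0.0, 1.0, 0.0, -0.0]
ft_force: [0.5, -0.9, -0.8]
grip_width: 0.0196
```

```bash
python3 -m crank '{"dr":[[0,0,0],[0,0,0],[0,0,0],[0,0,0]],"travel":[[0,0,0.001],[0,0,0.002],[0,0,0.003],[0,0,0.003]],"hand":[0,0,0,0]}'
python3 - <<'E'
from h import *
c2=eyes.camera("scene"); 
u,v=map(int,proj(c2,(.441,-.295,.1)))
cv2.imwrite("pics/g4.png",cv2.resize(c2["color"][v-70:v+90,u-80:u+80,::-1],None,fx=3.7,fy=3.7,interpolation=cv2.INTER_CUBIC))
E
```

```text
clock: 6.58
eef_pos: [0.4417, -0.2948, 0.1055]
tool_rot: [-0.0, 1.0, -0.0, 0.0]
ft_force: [-2.3, 1.8, 5.4]
grip_width: 0.0201
```

View pics/g4.png

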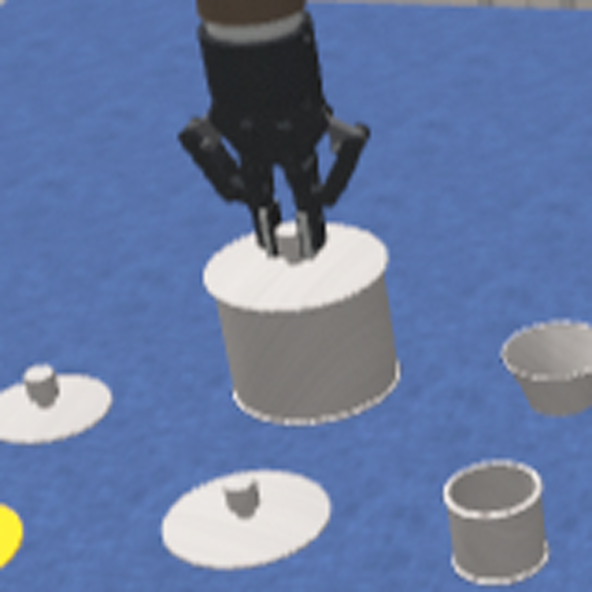

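The lid is on the rim of jar_120 with 5 N contact. TCP 0.1055 minus the grasp offset of 0.0185 gives 0.087, so it is home. I release and rise.

```bash
python3 -m crank '{"dr":[[0,0,0],[0,0,0],[0,0,0],[0,0,0],[0,0,0],[0,0,0],[0,0,0],[0,0,0],[0,0,0]],"travel":[[0,0,0],[0,0,0],[0,0,0],[0,0,0],[0,0,-0.01],[0,0,-0.04],[0,0,-0.09],[0,0,-0.11],[0,0,-0.11]],"hand":[0.03,0.045,0.05,0.05,0.05,0.05,0.05,0.05,0.05]}'
python3 - <<'E'
from h import *
c2=eyes.camera("scene"); 
u,v=map(int,proj(c2,(.441,-.295,.1)))
cv2.imwrite("pics/g5.png",cv2.resize(c2["color"][v-70:v+90,u-80:u+80,::-1],None,fx=3.7,fy=3.7,interpolation=cv2.INTER_CUBIC))
go((.6285,-.277,.215),(.6285,-.277,.12))
E
```

```text
clock: 7.75
eef_pos: [0.4429, -0.2955, 0.2169]
tool_rot: [-0.0, 1.0, -0.002, 0.002]
ft_force: [-0.1, 0.2, 0.2]
grip_width: 0.0501
pos [ 0.4419 -0.2949  0.2151] dr [-0.001  0.002  0.   ] F [ 0.3 -1.5 -0.3] w 0.0499 t 7.8
(0.6285, -0.277, 0.215) -> [-0.1866  0.0179  0.0003]
(0.6285, -0.277, 0.12) -> [-0.1864  0.018   0.0953]
```

View pics/g5.png

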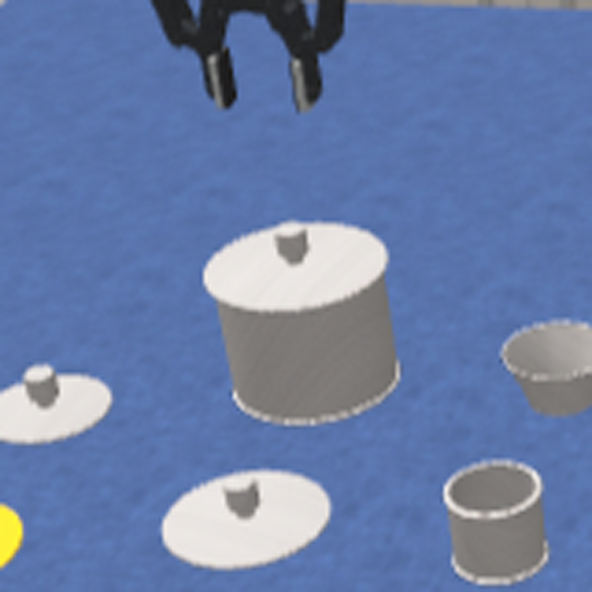

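lid_120 is seated level on jar_120, with its knob at crop (292,242). lid_100 is next.

```bash
python3 -m crank '{"dr":[[0,0,0],[0,0,0],[0,0,0],[0,0,0],[0,0,0],[0,0,0],[0,0,0],[0,0,0],[0,0,0],[0,0,0]],"travel":[[-0.03,0.003,0],[-0.08,0.008,0],[-0.13,0.013,0],[-0.175,0.017,0],[-0.1865,0.018,0.04],[-0.1865,0.018,0.09],[-0.1865,0.018,0.14],[-0.1865,0.018,0.18],[-0.1865,0.018,0.195],[-0.1865,0.018,0.196]],"hand":[0.05,0.05,0.05,0.05,0.05,0.05,0.05,0.05,0.05,0.05]}'
python3 - <<'E'
from h import *
c2=eyes.camera("scene"); 
u,v=map(int,proj(c2,(.6285,-.277,.03)))
cv2.imwrite("pics/g6.png",cv2.resize(c2["color"][v-70:v+50,u-80:u+80,::-1],None,fx=3.7,fy=3.7,interpolation=cv2.INTER_CUBIC))
go((.6285,-.277,.019))
E
```

```text
clock: 9.05
eef_pos: [0.627, -0.2761, 0.0166]
tool_rot: [-0.0, 1.0, 0.001, -0.002]
ft_force: [0.2, -0.7, -0.3]
grip_width: 0.0504
pos [ 0.6283 -0.2767  0.0184] dr [ 0. -0.  0.] F [-0.9 -1.  -0.3] w 0.05 t 9.1
(0.6285, -0.277, 0.019) -> [-0.0002 -0.0003 -0.0006]
```

View pics/g6.png

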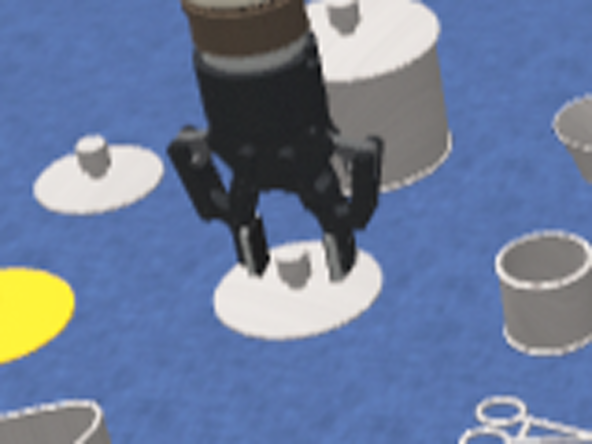

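The fingers straddle the lid_100 knob at crop (294,268). I close and lift straight up to about 0.219.

```bash
python3 -m crank '{"dr":[[0,0,0],[0,0,0],[0,0,0],[0,0,0],[0,0,0]],"travel":[[0,0,0],[0,0,0],[0,0,0],[0,0,0],[0,0,0]],"hand":[0.0,0.0,0.0,0.0,0.0]}'
python3 -m crank '{"dr":[[0,0,0],[0,0,0],[0,0,0],[0,0,0],[0,0,0],[0,0,0],[0,0,0]],"travel":[[0,0,-0.02],[0,0,-0.07],[0,0,-0.12],[0,0,-0.17],[0,0,-0.20],[0,0,-0.20],[0,0,-0.20]],"hand":[0.0,0.0,0.0,0.0,0.0,0.0,0.0]}'
python3 - <<'E'
from h import *
go((.518,.461,.219))
E
```

```text
clock: 9.72
eef_pos: [0.6297, -0.2773, 0.021]
tool_rot: [-0.0, 1.0, -0.001, 0.002]
ft_force: [-0.3, -0.4, 6.2]
grip_width: 0.0198
clock: 10.6
eef_pos: [0.6275, -0.2763, 0.2168]
tool_rot: [-0.0, 1.0, 0.0, -0.001]
ft_force: [0.6, -0.7, -0.2]
grip_width: 0.0195
pos [ 0.6275 -0.2763  0.2168] dr [ 0.001 -0.002  0.   ] F [ 0.6 -0.7 -0.2] w 0.0195 t 10.6
(0.518, 0.461, 0.219) -> [ 0.1093  0.7374 -0.0013]
```

```bash
python3 -m crank '{"dr":[[0,0,0],[0,0,0],[0,0,0],[0,0,0],[0,0,0],[0,0,0],[0,0,0],[0,0,0],[0,0,0],[0,0,0]],"travel":[[0.003,0.025,0],[0.011,0.075,0],[0.019,0.125,0],[0.026,0.175,0],[0.033,0.225,0],[0.041,0.275,0],[0.048,0.325,0],[0.056,0.375,0],[0.063,0.425,0],[0.067,0.45,0]],"hand":[0,0,0,0,0,0,0,0,0,0]}'
python3 -m crank '{"dr":[[0,0,0],[0,0,0],[0,0,0],[0,0,0],[0,0,0],[0,0,0],[0,0,0],[0,0,0],[0,0,0],[0,0,0]],"travel":[[0.007,0.05,0],[0.014,0.1,0],[0.021,0.15,0],[0.029,0.2,0],[0.036,0.24,0],[0.040,0.265,0],[0.042,0.28,0],[0.0425,0.2875,0],[0.0425,0.2875,0],[0.0425,0.2875,0]],"hand":[0,0,0,0,0,0,0,0,0,0]}'
python3 - <<'E'
from h import *
c2=eyes.camera("scene"); 
u,v=map(int,proj(c2,(.518,.461,.15)))
cv2.imwrite("pics/g7.png",cv2.resize(c2["color"][v-70:v+90,u-80:u+80,::-1],None,fx=3.7,fy=3.7,interpolation=cv2.INTER_CUBIC))
go((.518,.461,.104))
E
```

```text
clock: 11.85
eef_pos: [0.559, 0.1756, 0.2156]
tool_rot: [-0.002, 1.0, -0.001, -0.002]
ft_force: [0.2, -0.5, -1.9]
grip_width: 0.0196
clock: 13.1
eef_pos: [0.5189, 0.4598, 0.2184]
tool_rot: [0.001, 1.0, -0.0, 0.0]
ft_force: [0.4, -0.1, -0.2]
grip_width: 0.0194
pos [0.519  0.4598 0.2186] dr [-0.     0.    -0.001] F [ 0.1 -0.1 -0.7] w 0.0198 t 13.15
(0.518, 0.461, 0.104) -> [0.001  0.0012 0.1146]
```

View pics/g7.png

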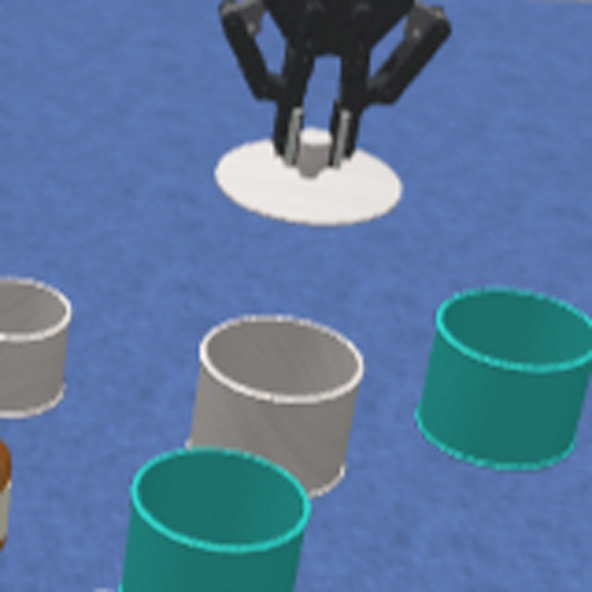

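It lines up along the slant: lid centre (310,182) above rim centre (281,358). I lower it.

```bash
python3 -m crank '{"dr":[[0,0,0],[0,0,0],[0,0,0],[0,0,0],[0,0,0],[0,0,0],[0,0,0],[0,0,0],[0,0,0]],"travel":[[0,0,0.03],[0,0.001,0.07],[0,0.001,0.10],[0,0.001,0.113],[0,0.001,0.117],[0,0.001,0.120],[0,0.001,0.123],[0,0.001,0.125],[0,0.001,0.125]],"hand":[0,0,0,0,0,0,0,0,0]}'
python3 -m crank '{"dr":[[0,0,0],[0,0,0],[0,0,0],[0,0,0]],"travel":[[0,0,0.001],[0,0,0.002],[0,0,0.003],[0,0,0.003]],"hand":[0,0,0,0]}'
```

```text
clock: 14.28
eef_pos: [0.5184, 0.4619, 0.0934]
tool_rot: [-0.0, 1.0, 0.0, 0.0]
ft_force: [-1.0, 0.1, -0.5]
grip_width: 0.0196
clock: 14.78
eef_pos: [0.5186, 0.4621, 0.0929]
tool_rot: [-0.0, 1.0, 0.001, 0.001]
ft_force: [-2.9, -2.6, 9.3]
grip_width: 0.0199
```

```bash
python3 -m crank '{"dr":[[0,0,0],[0,0,0],[0,0,0],[0,0,0],[0,0,0],[0,0,0],[0,0,0],[0,0,0],[0,0,0],[0,0,0]],"travel":[[0,0,0],[0,0,0],[0,0,0],[0,0,0],[0,0,-0.01],[0,0,-0.04],[0,0,-0.09],[0,0,-0.125],[0,0,-0.125],[0,0,-0.125]],"hand":[0.03,0.045,0.05,0.05,0.05,0.05,0.05,0.05,0.05,0.05]}'
python3 - <<'E'
from h import *
c2=eyes.camera("scene"); 
u,v=map(int,proj(c2,(.518,.461,.09)))
cv2.imwrite("pics/g8.png",cv2.resize(c2["color"][v-70:v+90,u-80:u+80,::-1],None,fx=3.7,fy=3.7,interpolation=cv2.INTER_CUBIC))
go((.631,.0835,.218))
E
```

```text
clock: 16.02
eef_pos: [0.5183, 0.4617, 0.2152]
tool_rot: [-0.0, 1.0, -0.0, -0.0]
ft_force: [-0.1, 0.6, -0.7]
grip_width: 0.0499
pos [0.518  0.4614 0.2141] dr [-0.001 -0.002  0.   ] F [-1.1 -0.6 -0.6] w 0.0502 t 16.075
(0.631, 0.0835, 0.218) -> [-0.113  -0.3779 -0.0036]
```

View pics/g8.png

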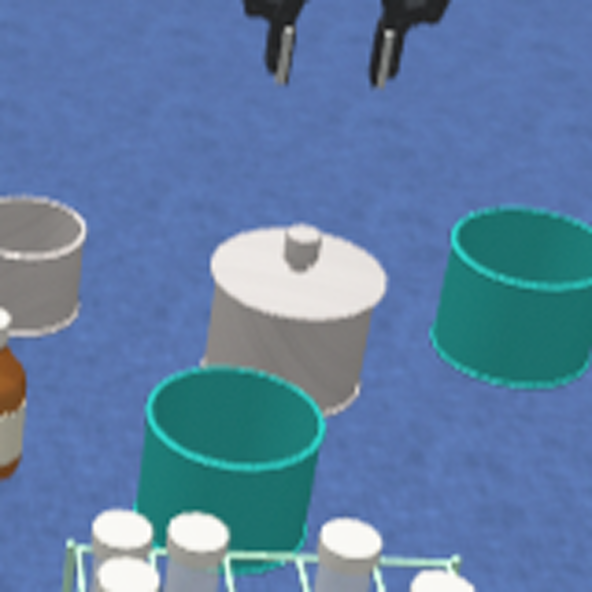

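lid_100 is home and level on jar_100 at crop (298,270). lid_60 is next.

```bash
python3 -m crank '{"dr":[[0,0,0],[0,0,0],[0,0,0],[0,0,0],[0,0,0],[0,0,0],[0,0,0],[0,0,0],[0,0,0],[0,0,0]],"travel":[[-0.008,-0.027,0],[-0.023,-0.077,0],[-0.04,-0.132,0],[-0.056,-0.187,0],[-0.073,-0.242,0],[-0.089,-0.297,0],[-0.104,-0.347,0],[-0.112,-0.374,0],[-0.113,-0.378,0],[-0.113,-0.378,0.03]],"hand":[0.05,0.05,0.05,0.05,0.05,0.05,0.05,0.05,0.05,0.05]}'
python3 - <<'E'
from h import *
go((.631,.0835,.019))
E
```

```text
clock: 17.32
eef_pos: [0.6328, 0.0842, 0.1865]
tool_rot: [0.0, 1.0, 0.001, 0.002]
ft_force: [-0.6, 0.3, -0.5]
grip_width: 0.0499
pos [0.6328 0.0842 0.1865] dr [ 0.001  0.004 -0.   ] F [-0.6  0.3 -0.5] w 0.0499 t 17.325
(0.631, 0.0835, 0.019) -> [ 0.0025 -0.0009  0.1675]
```

```bash
python3 -m crank '{"dr":[[0,0,0],[0,0,0],[0,0,0],[0,0,0],[0,0,0],[0,0,0]],"travel":[[0,0,0.05],[0,0,0.10],[0,0,0.14],[0,0,0.16],[0,0,0.166],[0,0,0.166]],"hand":[0.05,0.05,0.05,0.05,0.05,0.05]}'
python3 - <<'E'
from h import *
c2=eyes.camera("scene"); 
u,v=map(int,proj(c2,(.631,.0835,.03)))
cv2.imwrite("pics/g9.png",cv2.resize(c2["color"][v-70:v+50,u-80:u+80,::-1],None,fx=3.7,fy=3.7,interpolation=cv2.INTER_CUBIC))
go((.631,.0835,.019))
E
```

```text
clock: 18.08
eef_pos: [0.6312, 0.0847, 0.0191]
tool_rot: [-0.001, 1.0, 0.0, -0.0]
ft_force: [-0.2, 0.9, 0.4]
grip_width: 0.05
pos [0.6319 0.0846 0.02  ] dr [0.    0.001 0.001] F [ 0.7 -0.4  0.2] w 0.0498 t 18.125
(0.631, 0.0835, 0.019) -> [ 0.0009 -0.0011  0.001 ]
```

View pics/g9.png

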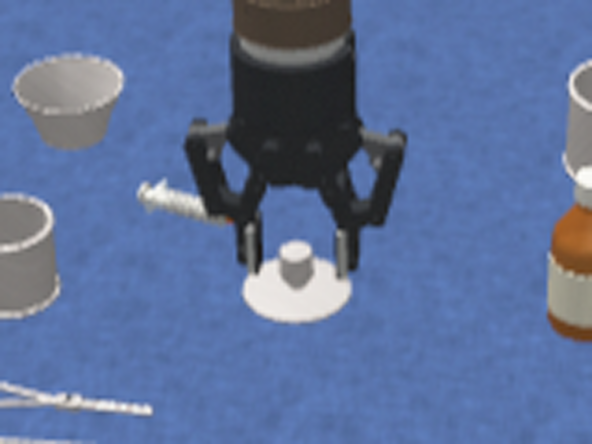

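The knob at crop (295,262) is between the fingers. I close and lift.

```bash
python3 -m crank '{"dr":[[0,0,0],[0,0,0],[0,0,0],[0,0,0],[0,0,0]],"travel":[[0,0,0],[0,0,0],[0,0,0],[0,0,0],[0,0,0]],"hand":[0.0,0.0,0.0,0.0,0.0]}'
python3 -m crank '{"dr":[[0,0,0],[0,0,0],[0,0,0],[0,0,0],[0,0,0],[0,0,0],[0,0,0]],"travel":[[0,0,-0.02],[0,0,-0.06],[0,0,-0.10],[0,0,-0.12],[0,0,-0.12],[0,0,-0.12],[0,0,-0.12]],"hand":[0.0,0.0,0.0,0.0,0.0,0.0,0.0]}'
python3 - <<'E'
from h import *
go((.641,-.1035,.14))
E
```

```text
clock: 18.75
eef_pos: [0.6327, 0.084, 0.0209]
tool_rot: [-0.0, 1.0, 0.0, 0.001]
ft_force: [-0.2, -0.2, 6.2]
grip_width: 0.02
clock: 19.62
eef_pos: [0.6304, 0.0837, 0.1374]
tool_rot: [-0.0, 1.0, -0.0, -0.002]
ft_force: [0.7, -0.5, -0.9]
grip_width: 0.0198
pos [0.6304 0.0837 0.1374] dr [-0.    -0.003  0.   ] F [ 0.7 -0.5 -0.9] w 0.0198 t 19.625
(0.641, -0.1035, 0.14) -> [-0.0106 -0.1872 -0.0026]
```

```bash
python3 -m crank '{"dr":[[0,0,0],[0,0,0],[0,0,0],[0,0,0],[0,0,0],[0,0,0],[0,0,0]],"travel":[[-0.001,-0.025,0],[-0.004,-0.075,0],[-0.007,-0.125,0],[-0.009,-0.165,0],[-0.01,-0.187,0],[-0.01,-0.187,0],[-0.01,-0.187,0]],"hand":[0,0,0,0,0,0,0]}'
python3 - <<'E'
from h import *
c2=eyes.camera("scene"); 
u,v=map(int,proj(c2,(.641,-.1035,.09)))
cv2.imwrite("pics/g10.png",cv2.resize(c2["color"][v-70:v+70,u-80:u+80,::-1],None,fx=3.7,fy=3.7,interpolation=cv2.INTER_CUBIC))
go((.641,-.1035,.0675))
E
```

```text
clock: 20.5
eef_pos: [0.6414, -0.1018, 0.1389]
tool_rot: [-0.001, 1.0, 0.0, -0.0]
ft_force: [0.5, 0.4, 0.4]
grip_width: 0.0198
pos [ 0.6415 -0.1015  0.1391] dr [ 0.001 -0.001  0.002] F [ 0.2  0.3 -1.1] w 0.0197 t 20.55
(0.641, -0.1035, 0.0675) -> [ 0.0005 -0.0021  0.0716]
```

View pics/g10.png

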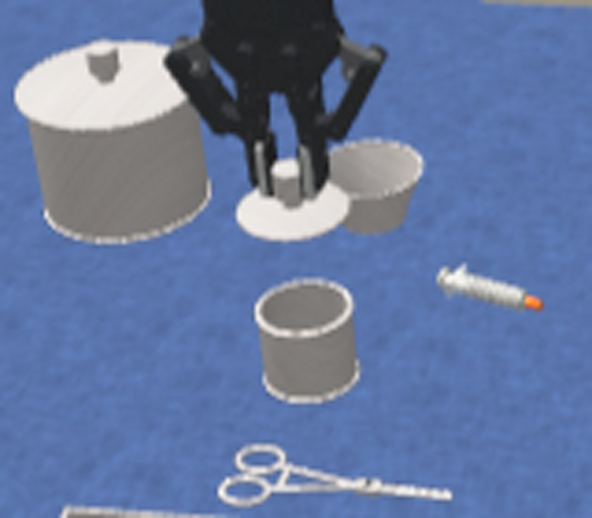

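Run:
```python
from h import *
c=eyes.camera("scene"); u,v=map(int,proj(c,(.641,-.1035,.09)))
p=lambda q:np.round((np.array(q)/3.7)+[u-80,v-70],1)
print(ray(c,p((293,212)),.1285), ray(c,p((304,307)),.055))
```

```text
[[ 0.64615748 -0.1011354   0.1285    ]] [[ 0.64289418 -0.1026003   0.055     ]]
```

The lid and jar agree within about 3 mm, and the lead-in at the plug's foot is 8 mm. I lower it with a 1 mm correction.

```bash
python3 -m crank '{"dr":[[0,0,0],[0,0,0],[0,0,0],[0,0,0],[0,0,0],[0,0,0],[0,0,0],[0,0,0]],"travel":[[0.001,-0.001,0.02],[0.001,-0.001,0.05],[0.001,-0.001,0.06],[0.001,-0.001,0.064],[0.001,-0.001,0.067],[0.001,-0.001,0.070],[0.001,-0.001,0.070],[0.001,-0.001,0.070]],"hand":[0,0,0,0,0,0,0,0]}'
python3 -m crank '{"dr":[[0,0,0],[0,0,0],[0,0,0],[0,0,0]],"travel":[[0,0,0.001],[0,0,0.002],[0,0,0.003],[0,0,0.003]],"hand":[0,0,0,0]}'
```

```text
clock: 21.6
eef_pos: [0.6408, -0.1043, 0.0697]
tool_rot: [-0.0, 1.0, -0.0, 0.0]
ft_force: [-0.1, 0.1, -0.6]
grip_width: 0.02
clock: 22.1
eef_pos: [0.6408, -0.1042, 0.0679]
tool_rot: [-0.0, 1.0, -0.0, 0.001]
ft_force: [-2.5, -0.4, 6.6]
grip_width: 0.0197
```

```bash
python3 -m crank '{"dr":[[0,0,0],[0,0,0],[0,0,0],[0,0,0],[0,0,0],[0,0,0],[0,0,0],[0,0,0],[0,0,0],[0,0,0]],"travel":[[0,0,0],[0,0,0],[0,0,0],[0,0,0],[0,0,-0.01],[0,0,-0.04],[0,0,-0.09],[0,0,-0.14],[0,0,-0.15],[0,0,-0.15]],"hand":[0.03,0.045,0.05,0.05,0.05,0.05,0.05,0.05,0.05,0.05]}'
python3 - <<'E'
from h import *
c2=eyes.camera("scene"); 
u,v=map(int,proj(c2,(.641,-.1035,.06)))
cv2.imwrite("pics/g11.png",cv2.resize(c2["color"][v-70:v+70,u-80:u+80,::-1],None,fx=3.7,fy=3.7,interpolation=cv2.INTER_CUBIC))
go((.512,-.470,.217))
E
```

```text
clock: 23.35
eef_pos: [0.641, -0.1042, 0.2175]
tool_rot: [-0.0, 1.0, -0.0, 0.001]
ft_force: [0.0, 0.0, -0.8]
grip_width: 0.0502
pos [ 0.6402 -0.1041  0.2158] dr [ 0.    -0.001  0.   ] F [ 0.  -0.7 -0.2] w 0.0504 t 23.4
(0.512, -0.47, 0.217) -> [ 0.1283 -0.3659 -0.0012]
```

View pics/g11.png

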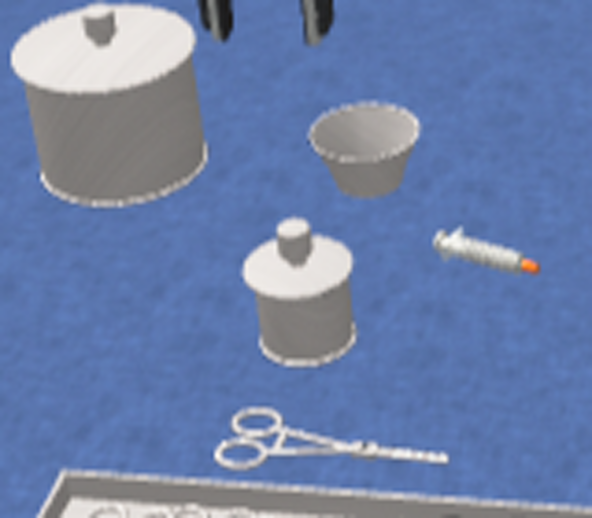

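lid_60 is home and level on jar_60 at crop (298,265). Last is lid_80.

```bash
python3 -m crank '{"dr":[[0,0,0],[0,0,0],[0,0,0],[0,0,0],[0,0,0],[0,0,0],[0,0,0],[0,0,0],[0,0,0],[0,0,0]],"travel":[[0.01,-0.028,0],[0.027,-0.078,0],[0.045,-0.130,0],[0.063,-0.182,0],[0.081,-0.234,0],[0.099,-0.286,0],[0.117,-0.335,0],[0.127,-0.362,0],[0.128,-0.366,0],[0.128,-0.366,0]],"hand":[0.05,0.05,0.05,0.05,0.05,0.05,0.05,0.05,0.05,0.05]}'
python3 - <<'E'
from h import *
go((.512,-.470,.019))
E
```

```text
clock: 24.65
eef_pos: [0.5123, -0.4693, 0.2145]
tool_rot: [-0.0, 1.0, 0.001, -0.001]
ft_force: [-0.1, -0.5, -1.1]
grip_width: 0.0498
pos [ 0.5123 -0.4693  0.2145] dr [ 0.003 -0.002  0.   ] F [-0.1 -0.5 -1.1] w 0.0498 t 24.65
(0.512, -0.47, 0.019) -> [-1.000e-04 -1.300e-03  1.955e-01]
```

```bash
python3 -m crank '{"dr":[[0,0,0],[0,0,0],[0,0,0],[0,0,0],[0,0,0],[0,0,0],[0,0,0]],"travel":[[0,0,0.05],[0,0,0.10],[0,0,0.15],[0,0,0.18],[0,0,0.193],[0,0,0.196],[0,0,0.196]],"hand":[0.05,0.05,0.05,0.05,0.05,0.05,0.05]}'
python3 - <<'E'
from h import *
c2=eyes.camera("scene"); 
u,v=map(int,proj(c2,(.512,-.47,.03)))
cv2.imwrite("pics/g12.png",cv2.resize(c2["color"][v-70:v+50,u-80:u+80,::-1],None,fx=3.7,fy=3.7,interpolation=cv2.INTER_CUBIC))
go((.512,-.470,.019))
E
```

```text
clock: 25.52
eef_pos: [0.5138, -0.4705, 0.0219]
tool_rot: [-0.0, 1.0, -0.001, 0.001]
ft_force: [-0.3, -0.2, -0.6]
grip_width: 0.05
pos [ 0.5139 -0.4708  0.0223] dr [-0.002  0.002  0.001] F [ 0.5 -0.9 -1.1] w 0.0501 t 25.575
(0.512, -0.47, 0.019) -> [0.0019 0.0008 0.0033]
```

View pics/g12.png

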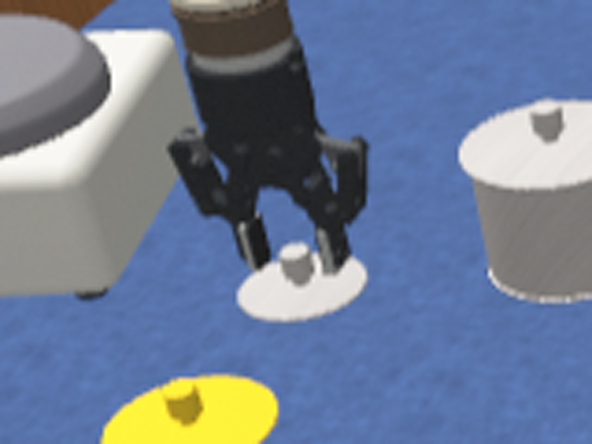

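The knob at crop (297,262) is between the fingers. I go 2 mm lower, close and lift.

```bash
python3 -m crank '{"dr":[[0,0,0],[0,0,0],[0,0,0],[0,0,0],[0,0,0],[0,0,0]],"travel":[[0,0,0.002],[0,0,0.002],[0,0,0.002],[0,0,0.002],[0,0,0.002],[0,0,0.002]],"hand":[0.05,0.0,0.0,0.0,0.0,0.0]}'
python3 -m crank '{"dr":[[0,0,0],[0,0,0],[0,0,0],[0,0,0],[0,0,0],[0,0,0],[0,0,0]],"travel":[[0,0,-0.02],[0,0,-0.07],[0,0,-0.12],[0,0,-0.17],[0,0,-0.20],[0,0,-0.20],[0,0,-0.20]],"hand":[0.0,0.0,0.0,0.0,0.0,0.0,0.0]}'
python3 - <<'E'
from h import *
go((.4487,.289,.219))
c2=eyes.camera("scene"); 
u,v=map(int,proj(c2,(.512,-.47,.23)))
cv2.imwrite("pics/g13.png",cv2.resize(c2["color"][max(v-70,0):v+50,max(u-80,0):u+80,::-1],None,fx=3.7,fy=3.7,interpolation=cv2.INTER_CUBIC))
E
```

```text
clock: 26.32
eef_pos: [0.5129, -0.4705, 0.019]
tool_rot: [-0.0, 1.0, -0.0, 0.0]
ft_force: [-0.6, 0.1, 4.7]
grip_width: 0.0196
clock: 27.2
eef_pos: [0.5121, -0.4696, 0.2162]
tool_rot: [-0.0, 1.0, 0.001, -0.001]
ft_force: [-0.1, 0.4, -0.9]
grip_width: 0.0203
pos [ 0.5121 -0.4696  0.2162] dr [ 0.002 -0.002  0.   ] F [-0.1  0.4 -0.9] w 0.0203 t 27.2
(0.4487, 0.289, 0.219) -> [ 0.0633  0.7586 -0.001 ]
```

View pics/g13.png

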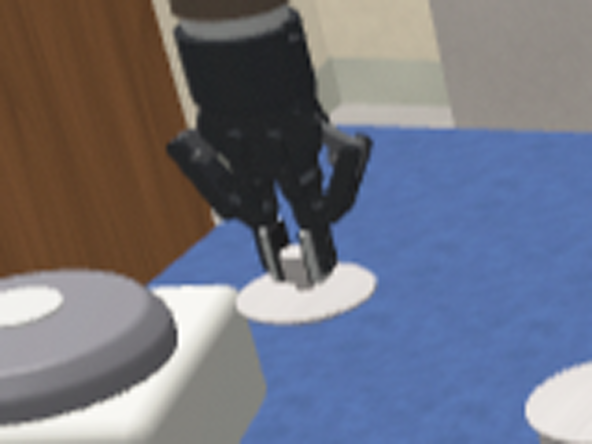

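The lid is held level by the knob at crop (298,268). I carry it to jar_80.

```bash
python3 -m crank '{"dr":[[0,0,0],[0,0,0],[0,0,0],[0,0,0],[0,0,0],[0,0,0],[0,0,0],[0,0,0],[0,0,0],[0,0,0]],"travel":[[0.002,0.025,0],[0.006,0.07,0],[0.010,0.12,0],[0.014,0.17,0],[0.018,0.22,0],[0.022,0.27,0],[0.026,0.32,0],[0.030,0.37,0],[0.034,0.42,0],[0.038,0.46,0]],"hand":[0,0,0,0,0,0,0,0,0,0]}'
python3 -m crank '{"dr":[[0,0,0],[0,0,0],[0,0,0],[0,0,0],[0,0,0],[0,0,0],[0,0,0],[0,0,0],[0,0,0],[0,0,0]],"travel":[[0.004,0.05,0],[0.008,0.1,0],[0.012,0.15,0],[0.016,0.2,0],[0.020,0.24,0],[0.023,0.27,0],[0.025,0.29,0],[0.025,0.2985,0],[0.025,0.2985,0],[0.025,0.2985,0]],"hand":[0,0,0,0,0,0,0,0,0,0]}'
python3 - <<'E'
from h import *
c2=eyes.camera("scene"); 
u,v=map(int,proj(c2,(.4487,.289,.13)))
cv2.imwrite("pics/g14.png",cv2.resize(c2["color"][v-70:v+70,u-80:u+80,::-1],None,fx=3.7,fy=3.7,interpolation=cv2.INTER_CUBIC))
go((.4487,.289,.077))
E
```

```text
clock: 28.5
eef_pos: [0.4729, -0.0083, 0.2164]
tool_rot: [-0.001, 1.0, 0.0, -0.002]
ft_force: [1.2, 0.1, -0.1]
grip_width: 0.0203
clock: 29.75
eef_pos: [0.4496, 0.2873, 0.2182]
tool_rot: [0.001, 1.0, -0.0, -0.0]
ft_force: [1.1, 0.0, -0.2]
grip_width: 0.0201
pos [0.4497 0.2874 0.2184] dr [-0.    -0.    -0.001] F [-0.1 -0.  -1.1] w 0.0201 t 29.8
(0.4487, 0.289, 0.077) -> [0.001  0.0017 0.1414]
```

View pics/g14.png

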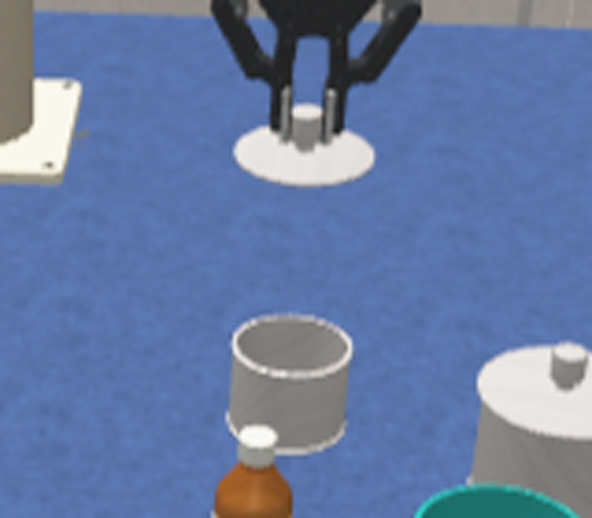

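Lid centre (304,155) is over rim centre (292,346), consistent with the slant. I lower it.

```bash
python3 -m crank '{"dr":[[0,0,0],[0,0,0],[0,0,0],[0,0,0],[0,0,0],[0,0,0],[0,0,0],[0,0,0],[0,0,0],[0,0,0]],"travel":[[0.001,0.001,0.03],[0.001,0.001,0.08],[0.001,0.001,0.115],[0.001,0.001,0.127],[0.001,0.001,0.130],[0.001,0.001,0.133],[0.001,0.001,0.136],[0.001,0.001,0.139],[0.001,0.001,0.139],[0.001,0.001,0.139]],"hand":[0,0,0,0,0,0,0,0,0,0]}'
python3 -m crank '{"dr":[[0,0,0],[0,0,0],[0,0,0],[0,0,0]],"travel":[[0,0,0.001],[0,0,0.002],[0,0,0.003],[0,0,0.003]],"hand":[0,0,0,0]}'
```

```text
clock: 31.05
eef_pos: [0.4485, 0.2894, 0.0794]
tool_rot: [-0.0, 1.0, 0.0, 0.0]
ft_force: [0.1, 0.5, -0.7]
grip_width: 0.0199
clock: 31.55
eef_pos: [0.4484, 0.2892, 0.0762]
tool_rot: [-0.0, 1.0, -0.0, -0.0]
ft_force: [-0.1, 0.4, 0.2]
grip_width: 0.02
```

```bash
python3 -m crank '{"dr":[[0,0,0],[0,0,0],[0,0,0],[0,0,0]],"travel":[[0,0,0.0005],[0,0,0.001],[0,0,0.0015],[0,0,0.0015]],"hand":[0,0,0,0]}'
```

```text
clock: 32.05
eef_pos: [0.4485, 0.2894, 0.0759]
tool_rot: [-0.0, 1.0, 0.0, 0.0]
ft_force: [-2.8, -1.7, 7.4]
grip_width: 0.0197
```

Contact with 7 N at the expected height, so I release and rise.

```bash
python3 -m crank '{"dr":[[0,0,0],[0,0,0],[0,0,0],[0,0,0],[0,0,0],[0,0,0],[0,0,0],[0,0,0],[0,0,0],[0,0,0]],"travel":[[0,0,0],[0,0,0],[0,0,0],[0,0,0],[0,0,-0.01],[0,0,-0.04],[0,0,-0.09],[0,0,-0.14],[0,0,-0.18],[0,0,-0.18]],"hand":[0.03,0.045,0.05,0.05,0.05,0.05,0.05,0.05,0.05,0.05]}'
python3 -m crank '{"dr":[[0,0,0],[0,0,0],[0,0,0],[0,0,0],[0,0,0],[0,0,0]],"travel":[[0.03,0,0],[0.07,0,0],[0.11,0,0],[0.14,0,0],[0.14,0,0],[0.14,0,0]],"hand":[0.05,0.05,0.05,0.05,0.05,0.05]}'
python3 - <<'E'
from h import *
t=eyes.camera("top"); s=eyes.camera("scene")
for n,q,h,D in [("60",(.6415,-.103),.055,.07),("80",(.449,.289),.065,.09),("100",(.518,.462),.08,.11),("120",(.4415,-.2945),.095,.13)]:
    for c in (t,s):
        z=h+.002; uv=tuple(map(int,proj(c,(*q,z)))); 
        a,r=jarfit(c,uv,z,D/2); print(n,np.round(a,4),round(r,4))
for n,uv,z,R in [("gal",(380,281),.042,.04)]: print(n,jarfit(t,uv,z,R))
f,_=circ(t,(229,206),.11); print("bottle",f)
cv2.imwrite("pics/fs.png",s["color"][...,::-1]); cv2.imwrite("pics/ft.png",t["color"][...,::-1])
go()
E
```

```text
clock: 33.3
eef_pos: [0.4504, 0.2906, 0.2597]
tool_rot: [-0.0, 1.0, 0.003, 0.004]
ft_force: [-0.2, -0.2, -1.4]
grip_width: 0.0499
clock: 34.05
eef_pos: [0.3088, 0.2894, 0.2547]
tool_rot: [-0.0, 1.0, 0.0, 0.0]
ft_force: [0.8, 0.2, -0.4]
grip_width: 0.0501
60 [ 0.6394 -0.1041] 0.0006
60 [ 0.6347 -0.1082] 0.0074
80 [0.4479 0.289 ] 0.0007
80 [0.4445 0.2876] 0.0061
100 [0.5178 0.4616] 0.0006
100 [0.516  0.4605] 0.0023
120 [ 0.4407 -0.2942] 0.0007
120 [ 0.4386 -0.2987] 0.0015
gal (array([ 0.44632025, -0.10605804]), np.float64(0.0006468564756818868))
bottle [0.61888501 0.25656714 0.02659044]
pos [0.3092 0.2893 0.2546] dr [-0.     0.    -0.001] F [-0.8 -0.5  0.1] w 0.0504 t 34.15
```

View pics/fs.png

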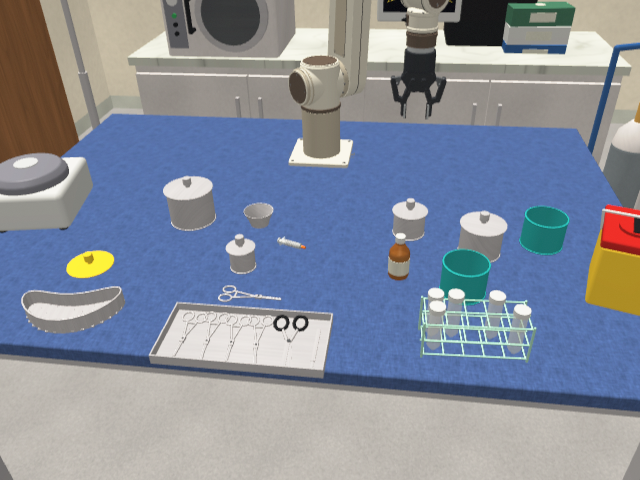

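View pics/ft.png

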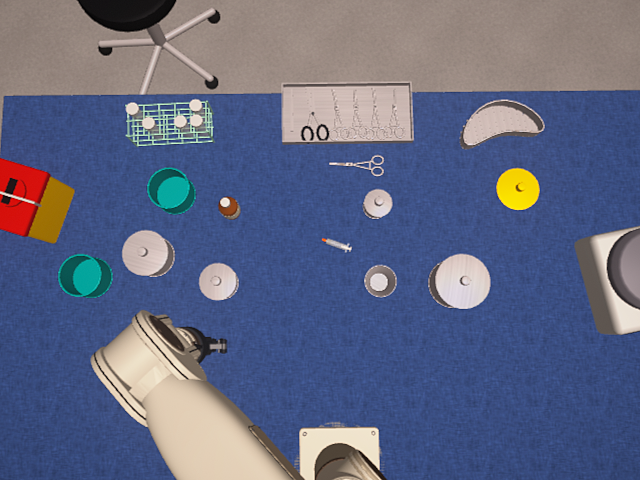

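All four lids appear seated; in the scene view they are at (191,188), (240,250), (410,212) and (482,225). The arm is clear and the bystanders have not moved. I take one enlarged look at lid_80, the last one placed.

```bash
python3 -c "
import cv2
i=cv2.imread('pics/fs.png'); cv2.imwrite('pics/z.png',cv2.hconcat([cv2.resize(i[190:280,375:515],None,fx=2.8,fy=2.8,interpolation=2),cv2.resize(i[190:280,150:290],None,fx=2.8,fy=2.8,interpolation=2)]))"
```

```text
(no output)
```

View pics/z.png

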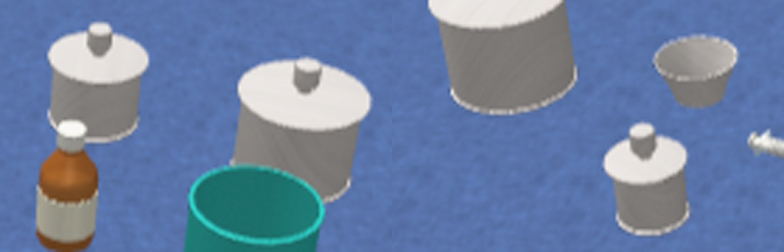

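lid_80 at crop (98,55), lid_100 at (303,93) and lid_60 at (645,158) all sit flush and level. I hand the job in.

```bash
python3 -c "
from workcell import job
print(job.job_done())"
```

```text
the job is handed in; nothing more can be done
None
```

I closed all four jars, each with the lid of its own size. Each lid was carried by its knob, lowered until it pressed on the rim with 5–9 N, and released. The job was handed in at about 34 s on the robot's clock, and no verdict was reported.

**What agreed:** In the last pictures every lid sits flush and level. In the top view each lid's centre is within about 3.5 mm of where I measured its jar's centre. At contact, each lid was within about 1 mm of its fully seated height. The bowl and the bottle are where they stood, and I did not touch the yellow and turquoise look-alikes. The arm is clear of everything.

**What disagreed:** The two cameras differ by 2–4 mm on the jar centres, from the start, so I aimed between them. In the final scene-camera check, the outlines of lid_60 and lid_80 fitted poorly (6–7 mm residual), probably because the knob adds to the outline in that view. Those two fits are not reliable, so I relied on the top view and the enlarged crops instead.

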